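# Clamp an eyepiece with a slotted screw

## Robot

A 6-joint arm with a two-finger parallel gripper is mounted at the origin on a cart in front of the work surface, level with it; the furniture and walls round the work are solid. World frame = base frame: x ahead of the robot, y to its left, z up, the work surface at z = 0. Lengths are in m, angles in rad, forces in N, time in s.
With the tool pointing down it reaches from about 0.3 to 0.825 m from the base axis. Payload 5.4 kg.
Tool frame: the origin (TCP) lies at the very end of the fingers, on their centre line; the grasp point (between the pads) lies 19 mm behind it; z points along the fingers, y is the line along which they close (so a half turn about z gives the same grasp; the last joint's range is limited). The gripper opens to 92 mm and grips with 3 to 60 N. Pads are 20 mm wide; open, the fingers measure 128 mm over their backs; the gripper's body (75 mm by 189 mm) begins 69 mm behind the grasp point.
Start: joints at [1.13, 0.158, 1.597, -0, 1.386, -0.21], TCP at [0.132, 0.56, 0.215] pointing down, gripper open.
Joint ranges: [-2.91, 2.91], [-0.94, 2.29], [0.18, 2.7], [-1.29, 4.43], [0.17, 2.64], [-3, 3]. Speed limits (rad/s): [2.57, 2.57, 3.14, 3.14, 3.14, 3.14].

## Interface

Orientations are given as a rotation vector (axis times angle).
In Python, from workcell import bot gives the robot as it stands. Calls block until the motion is done:
- bot.goto(position, orientation): joint-space move of the TCP to a pose.
- bot.line_to(position, rot=None, max_speed=0.15): straight line of the TCP; rot=None keeps the orientation; max_speed is the mean speed in m/s.
- bot.set_joints(angles): joint-space move.
- bot.set_gripper(opening, newtons=None): opening from 0.0 (shut) to 1.0 (fully open); newtons is the grip in N (None keeps the last); returns when the fingers have stopped.
- bot.hold(seconds).
- bot.inverse_kinematics(position, orientation): joint angles nearest the present ones, or None.
- bot.read_camera(name): name is "side" or "top" or "wrist"; returns a dict with "pixels" (420x560x3 uint8, blue, green, red), "fx", "fy", "cx", "cy" (pixels), "k1" (the pictures are not rectified: a ray, as slopes to the right and down, at radius r is drawn at 1 + k1 r^2 times it, then the intrinsics apply), "R" (3x3) and "t" (3): a world point X has camera coordinates R X + t. Camera axes: x right, y down, z forward; pixel columns grow to the right and rows downward; lengths in m; the calibration is good to about 2 mm. A picture is of the moment at which its call begins. There is no depth.
A pose or a line that the arm cannot do raises bot.MotionError and nothing moves.
- bot.job_done(): hands the job in; it is judged then, once.
Readings, each from a call of its own:
- bot.current_clock(): time.
- bot.current_joints(): joint angles.
- bot.current_joint_vel(): joint speeds.
- bot.current_effort(): joint torques, N m.
- bot.current_ee_pos(): TCP position.
- bot.current_tool_rot(): TCP orientation.
- bot.current_contact_force(): force on the tool from outside, world axes, zero at the start.
- bot.current_ft_torque(): the same for the moment, N m.
- bot.current_opening(): opening from 0.0 (shut) to 1.0 (fully open).
- bot.current_grip_force(): force on a finger pad.
Only numpy, scipy, OpenCV 4.12 (cv2) and the standard library are available. Lean on these libraries where they do the work, as an engineer would, in place of code of your own. Each camera call takes 0.05 s, during which the arm holds its last target. There are 200 camera calls.

## Task

Take the flat-bladed driver out of its wooden stand, seat its blade in the slot of the brass screw on the lens clamp and, keeping it seated without leaning hard on it, turn the screw clockwise until the clamp holds the eyepiece with about 13 N (below 8 N it slips, above 20 N the lens suffers). Then stand the driver back in its stand, upright with its collar resting on the wood, and let go. Turn the screw with the driver only, and leave the bottle and the objective case alone.

Things in the scene. Friction and masses are not known exactly. Their poses are not given: they have to be found in the camera images.
- driver_handle (a point): Centre of the upright driver's orange square handle, 20 x 20 mm and 58 mm long; under it a round black collar 27 mm across, 6 mm thick. z points up along the tool; x and y are square to the handle's flat sides. At the start it stands nearly upright in the stand at any yaw, the collar's underside (35 mm below this point) resting on the stand's top. 80 g.
- driver_tip (a point): Middle of the end of the driver's flat steel blade, 79 mm below driver_handle on its z axis; same axes: x along the blade's 12 mm width, y across its 2.7 mm thickness. The blade is 12 mm high, on a shank 8.4 mm thick.
- stand: Fixed light wooden block 56 x 56 x 50 mm with a square well 16.5 mm wide and 46 mm deep in the middle of its top. Origin at the centre of its underside, x and y square to its sides, z up.
- clamp: Fixed lens clamp: base plate 64 (x) x 160 (y) x 10 mm, origin at the centre of its underside. Brass screw at y = -45 mm, axis upright; towards +y follow the moving jaw with rubber pad, the eyepiece, and the counter-jaw, whose face lies 32 to 37 mm along y: where exactly differs each time and is not measured. All but the eyepiece is below 40 mm.
- screw_slot (a point): Middle of the slot's floor in the brass screw, 32 mm above the table; x along the slot, z up. Head 25 mm across, top 6 mm above this point, 2 mm above a fixed steel ring round it (28 mm inside, 36 outside). Slot 4.2 mm wide, 6 mm deep, ends open, lips bevelled 1 mm. The screw is sprung: under axial load it yields down up to 4 mm (3 N to start, 2 N per mm, then rigid).
- screw (a joint): Angle of the screw (rad), growing clockwise from above (tightening), at the start 0.05 to 0.2; moves the jaw 6 mm per rad. Steady friction of 0.12 N m, which holds it where it is left; clamping adds 0.006 N m per newton. Load begins somewhere between 0.4 and 1.1 rad, different each time; it then grows by about 48 N per rad, so 13 N comes about 0.3 rad later.
- pad_face (a point): Middle of the face of the moving jaw's rubber pad (30 mm wide, 20 mm high); its y points towards the eyepiece. A spring of 8 N per mm lies behind the pad.
- eyepiece_mid (a point): Middle, half-way up, of the black eyepiece, 33 mm across and 46 mm high, standing loose on the clamp's base plate between the pad and the counter-jaw with 1 to 6 mm of play. It stays there.
- cleaner: Small bottle with a green cap, 42 mm across, 105 mm high, a bystander; origin at the centre of its underside.
- case: Clear-topped black objective case, 36 mm across, 60 mm high, a bystander; origin at the centre of its underside. To its left (y from 0.05 to 0.25 m, x from 0.5 m outward) stands a tall fixed microscope, in the way of the arm's swing from the left.
Mind the look-alikes: they are no part of the job. Of the things like the part that bears driver_handle, leave any that is blue or purple; of the rest the smaller one is meant.

How it is judged:
On the way, in this order (a step that is already met when the one before it is completed fails the run):
1. the driver's blade sits in the screw's slot, within 2 mm of its floor, pressing on it (z of driver_tip in the frame of screw_slot below 0.002 m and horizontal distance between driver_tip and screw_slot below 0.005 m and angle between the x axis of driver_tip and the x axis of screw_slot, either way round below 0.35 rad and contact force between driver and screw above 0.5 N), for 0.1 s.
2. the pad presses the eyepiece with more than 8 N while the blade is still in the slot (contact force between pad and eyepiece above 8 N and z of driver_tip in the frame of screw_slot below 0.005 m and horizontal distance between driver_tip and screw_slot below 0.006 m), for 0.1 s.
At the end, for the whole second after the job is handed in: The pad presses the eyepiece with 8 to 20 N and the eyepiece stands upright (within 0.15 rad); the driver stands at rest in the stand's well, upright within 0.12 rad, its collar on the wood (blade end 2 to 10 mm above the table, within 10 mm of the well's axis) (contact force between pad and eyepiece between 8 and 20 N and angle between eyepiece_mid's own z axis and vertical below 0.15 rad and horizontal distance between driver_tip and stand below 0.01 m and z of driver_tip in the frame of stand between 0.002 and 0.01 m and angle between driver_handle's own z axis and vertical below 0.12 rad and linear speed of driver below 0.02 m/s); the robot touches nothing.
It fails at once if the eyepiece is squeezed with more than 20 N (contact force between pad and eyepiece above 20 N).
It fails at once if the driver bears on the screw with more than 80 N (summed over its contacts) (contact force between driver and screw above 80 N).
It fails at once if the robot itself pushes the screw, jaw or eyepiece (contact force between the fingers and screw above 1 N or contact force between the arm and jaw above 1 N or contact force between the fingers and eyepiece above 1 N).
It fails at once if the bottle or the objective case is moved by more than 30 mm (distance of any of cleaner, case from where it was at the start of the episode above 0.03 m).
It also fails if it takes over 72 s, if anything falls off the work surface, if the arm or the gripper's body presses on something with over 40 N, if the wrist force passes 120 N, or if a joint passes its speed limit or range.

## Working session

There is one attempt and no reset: what is moved stays moved. The work goes in short steps, each a Python script; the robot and the scene stay as the last script left them, time stands still between calls to the robot, and variables do not carry over. Pictures are saved under pics/ and viewed, at most 10 in all, crops included, and the job is handed in when it is done.

```bash
ls; mkdir -p pics; python3 - <<'E'
from workcell import bot
import cv2,numpy as np
for n in ("side","top"):
    c=bot.read_camera(n); cv2.imwrite(f"pics/{n}0.png",c["pixels"])
    print(n,c["fx"],c["fy"],c["cx"],c["cy"],c["k1"],np.round(c["R"],3).tolist(),np.round(c["t"],3).tolist())
print(bot.current_clock(),bot.current_ee_pos(),bot.current_tool_rot())
E
```

```text
pics
side 407.22553820981915 407.22553820981915 287.24790086857934 206.84508195660246 0.012425370676131323 [[0.342, -0.94, 0.018], [-0.506, -0.2, -0.839], [0.792, 0.278, -0.544]] [-0.46, 0.318, 0.594]
top 508.7472127927399 508.7472127927399 275.24496607807544 211.69443827676832 -0.17317051978985037 [[-0.011, -1.0, 0.001], [-0.985, 0.011, -0.17], [0.17, -0.003, -0.985]] [-0.246, 0.653, 0.995]
0.1 [0.13131458 0.55923278 0.21372345] [-3.61749856e-01 -3.12013439e+00  2.50120701e-03]
```

View pics/top0.png

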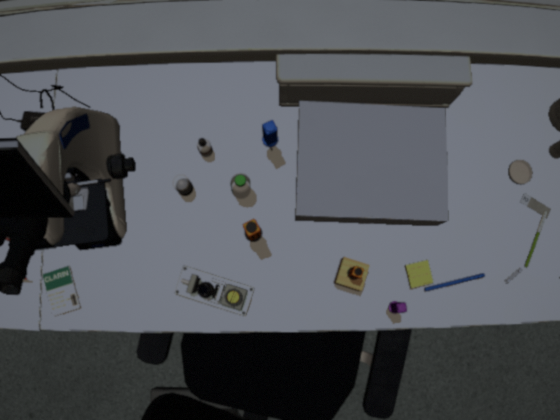

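View pics/side0.png

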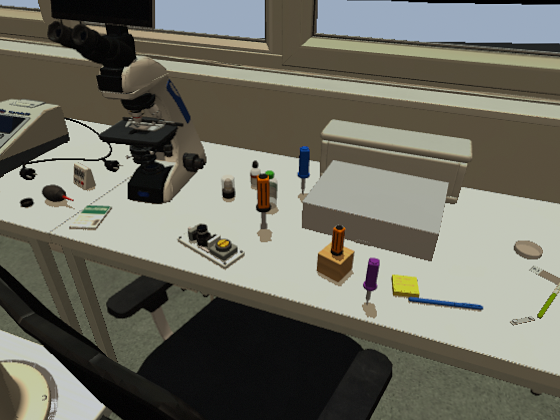

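The top view shows the orange driver in the wooden stand at (355,272), a second, bigger orange driver standing free at (252,230), a blue one at (270,133) and a purple one at (398,307). The clamp is at (215,290), with its brass screw at (233,297). In the side view the stand driver is at (337,240), the big orange one at (264,192) and the screw at (223,244). The stand driver fits: it's the smaller orange one and it's in the stand. A crop will confirm it.

```bash
cat > h.py <<'E'
from workcell import bot
import cv2, numpy as np
from scipy.spatial.transform import Rotation as Ro
def K(c): return np.array([[c["fx"],0,c["cx"]],[0,c["fy"],c["cy"]],[0,0,1.]]), np.array([c["k1"],0,0,0,0.])
def rays(c,px):
    k,d=K(c); u=cv2.undistortPoints(np.float64(px).reshape(-1,1,2),k,d)[:,0]
    v=np.c_[u,np.ones(len(u))]@np.array(c["R"]); return -np.array(c["R"]).T@c["t"], v/np.linalg.norm(v,axis=1)[:,None]
def onz(c,px,z):
    o,v=rays(c,px); return o+v*((z-o[2])/v[:,2])[:,None]
def tri(obs):  # [(cam,px)] -> point, rms miss
    A=np.zeros((3,3));b=np.zeros(3);L=[]
    for c,p in obs:
        o,v=rays(c,[p]);P=np.eye(3)-np.outer(v[0],v[0]);A+=P;b+=P@o;L.append((P,o))
    x=np.linalg.solve(A,b); return x,np.sqrt(np.mean([np.sum((P@(x-o))**2) for P,o in L]))
def proj(c,X):
    k,d=K(c); return cv2.projectPoints(np.float64(X).reshape(-1,1,3),cv2.Rodrigues(np.array(c["R"]))[0],np.float64(c["t"]),k,d)[0][:,0]
def mask(img,lo,hi,amin=15):
    m=cv2.inRange(cv2.cvtColor(img,cv2.COLOR_BGR2HSV),lo,hi); m=cv2.morphologyEx(m,cv2.MORPH_CLOSE,np.ones((3,3),np.uint8))
    cs=cv2.findContours(m,cv2.RETR_EXTERNAL,cv2.CHAIN_APPROX_NONE)[0]
    return sorted([x for x in cs if cv2.contourArea(x)>=amin],key=cv2.contourArea,reverse=True)
def down(yaw): # tool pointing down, tool y axis along (cos(yaw),sin(yaw))
    y=np.array([np.cos(yaw),np.sin(yaw),0]);z=np.array([0,0,-1.]);return Ro.from_matrix(np.c_[np.cross(y,z),y,z]).as_rotvec()
E
python3 - <<'E'
from h import *
T=bot.read_camera("top");S=bot.read_camera("side")
for n,c in(("top",T),("side",S)):
    for nm,lo,hi in(("orange",(5,170,60),(14,255,255)),("wood",(12,90,60),(24,200,255)),("yellow",(22,120,60),(32,255,255))):
        for q in mask(c["pixels"],lo,hi)[:4]:
            print(n,nm,cv2.contourArea(q),np.round(cv2.minAreaRect(q)[0],1),np.round(cv2.minAreaRect(q)[1],1),cv2.boundingRect(q))
print("stand top",onz(T,[(355,272)],.05),"screw",onz(T,[(234,297)],.038),"big",onz(T,[(252,230)],.1), "cleaner",onz(T,[(240,180)],.1),"case",onz(T,[(184,186)],.06),"eyep",onz(T,[(207,289)],.056))
print(tri([(T,(234,297)),(S,(223,244))]))
a=cv2.resize(T["pixels"][215:315,170:410],None,fx=3,fy=3,interpolation=3)
b=cv2.resize(S["pixels"][165:285,170:410],None,fx=2.4,fy=2.4,interpolation=3)
b=cv2.copyMakeBorder(b,0,0,0,720-b.shape[1],0); cv2.imwrite("pics/crop.png",np.vstack([a,b]))
E
```

```text
top wood 625.5 [351.5 274. ] [27.5 26.9] (336, 258, 32, 33)
top wood 42.5 [250.8 227.1] [12.5 13.9] (243, 222, 17, 14)
top yellow 116.5 [418.3 274.2] [19.5 20.3] (410, 263, 21, 22)
top yellow 94.0 [232.5 296.5] [11. 11.] (227, 291, 12, 12)
side orange 293.0 [261.6 191.5] [31.5 13.9] (254, 176, 16, 32)
side orange 220.5 [337.4 239.8] [11.1 24.5] (332, 228, 13, 25)
side wood 856.5 [334.4 260.7] [36.2 34.9] (317, 242, 37, 40)
side yellow 473.0 [405.  285.5] [21. 26.] (392, 275, 27, 22)
side yellow 43.0 [222.3 242.4] [9.8 7.6] (217, 239, 12, 8)
stand top [[ 0.52379301 -0.4152273   0.05      ]] screw [[ 0.47620958 -0.16644338  0.038     ]] big [[ 0.60639735 -0.20687107  0.1       ]] cleaner [[ 0.70760652 -0.18315002  0.1       ]] case [[ 0.70588162 -0.06318337  0.06      ]] eyep [[ 0.49253924 -0.11301326  0.056     ]]
(array([ 0.47568195, -0.16496611,  0.03283671]), np.float64(0.001198274868482131))
```

View pics/crop.png

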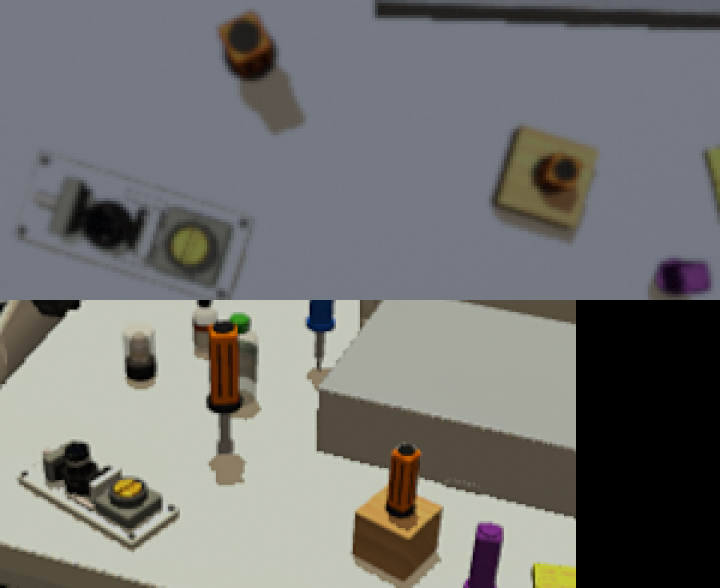

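The crop confirms it: the small orange driver in the wooden stand, with its cap at top pixel ≈(358,272). The free-standing orange driver is bigger, so it's the look-alike. Next is the retracted swing, to stay clear of the microscope, then wrist views from near.

```bash
python3 - <<'E'
from h import *
st=np.array([0.5238,-0.415]);sc=np.array([0.476,-0.1655])
bot.goto([0.16,0.32,0.33],down(1.1)); bot.goto([0.35,0.0,0.33],down(0)); 
print(bot.current_clock(),bot.current_joints())
ims=[]
for i,(x,y,z) in enumerate([(*sc,.24),(sc[0]-.04,sc[1],.24),(*st,.28),(st[0]-.06,st[1],.28)]):
    bot.goto([x,y,z],down(np.arctan2(y,x))); c=bot.read_camera("wrist"); ims.append(c["pixels"])
    np.save(f"w{i}.npy",c,allow_pickle=True); print(i,-np.array(c["R"]).T@c["t"],bot.current_ee_pos(),c["fx"],np.round(c["R"][2],2))
g=lambda a:cv2.resize(a,(400,300),interpolation=3)
cv2.imwrite("pics/w.png",np.vstack([np.hstack([g(ims[0]),g(ims[1])]),np.hstack([g(ims[2]),g(ims[3])])]))
print(bot.current_clock())
E
```

```text
2.6333 [-3.47812195e-01 -5.20780757e-01  1.96268656e+00  3.61776553e-04
  1.70014043e+00 -3.49629397e-01]
0 [ 0.50273662 -0.08494766  0.41121805] [ 0.47631633 -0.16443157  0.24119108] 319.9160856953344 [-0.1  -0.28 -0.96]
1 [ 0.46436425 -0.08581799  0.41183066] [ 0.43643903 -0.16499074  0.24134264] 319.9160856953344 [-0.1  -0.28 -0.96]
2 [ 0.57550727 -0.34802389  0.4504767 ] [ 0.52422469 -0.41367281  0.28023081] 319.9160856953344 [-0.18 -0.23 -0.96]
3 [ 0.51854122 -0.35120685  0.45139677] [ 0.46420285 -0.41414858  0.28076505] 319.9160856953344 [-0.2  -0.22 -0.96]
5.4167
```

View pics/w.png

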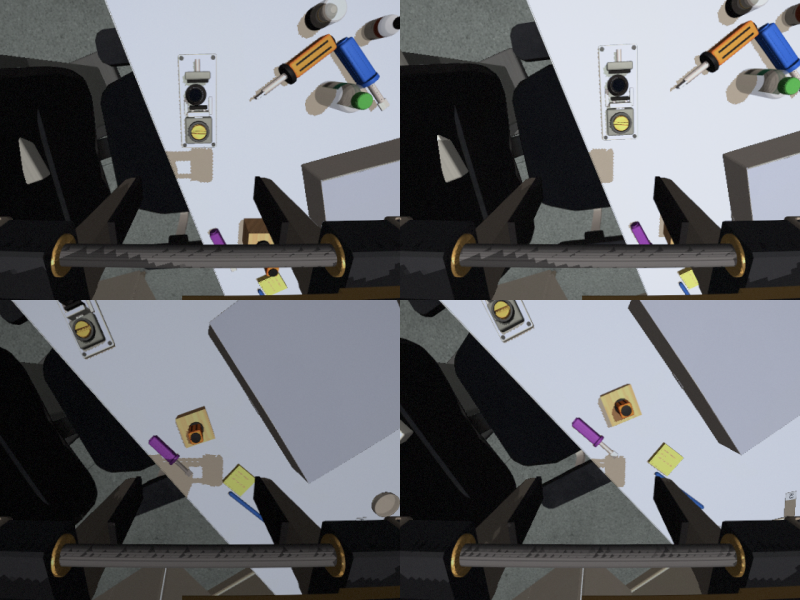

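The wrist views show the screw at full-image pixels ≈(279,184) in view 0 and (309,173) in view 1. The stand driver is at ≈(273,188) in view 2 and (312,150) in view 3. Next I take closer wrist views of both, each from two opposite yaws so that camera mounting errors cancel.

```bash
python3 - <<'E'
from h import *
st=np.array([0.5238,-0.415]);sc=np.array([0.476,-0.1655])
# camera sits ~.084 along -x_tool from TCP, looks tilted to tool; aim at target imaged above the fingers: TCP = target + .17*x_tool
out=[];R0=bot.current_joints()
def look(t,yaw,z,d,tag):
    xt=np.array([np.sin(yaw)*-1,np.cos(yaw)])*1.0
    M=Ro.from_rotvec(down(yaw)).as_matrix(); xt=M[:2,0]
    for s in (d,):
        p=[*(t+s*xt),z]; q=bot.inverse_kinematics(p,down(yaw))
        if q is None: print(tag,"noik",p);return
        bot.goto(p,down(yaw)); c=bot.read_camera("wrist"); np.save(f"{tag}.npy",c,allow_pickle=True)
        print(tag,np.round(bot.current_joints(),2),np.round(c["R"]@np.r_[t,.05]+c["t"],3),proj(c,[[*t,.05]]).round(1)); out.append((c["pixels"],proj(c,[[*t,.05]])[0]))
# stand: image offsets in both directions along the tangent
for t,z,tag in((st,.22,"s"),(sc,.16,"c")):
    a=np.arctan2(t[1],t[0])
    for k,yaw in enumerate((a,a+np.pi)): 
        look(t,yaw,z,.10,f"{tag}{k}")
g=lambda a,p:cv2.resize(cv2.getRectSubPix(a,(160,120),tuple(map(float,p))),(400,300),interpolation=3)
im=[g(*o) for o in out]+[np.zeros((300,400,3),np.uint8)]*4
cv2.imwrite("pics/near.png",np.vstack([np.hstack(im[:2]),np.hstack(im[2:4])])); print(bot.current_clock())
E
```

```text
s0 [-0.7   0.41  1.27 -0.    1.45 -0.03] [0.001 0.075 0.38 ] [[277.6 274.2]]
s1 [-1.    0.41  1.28  0.    1.45  2.81] [-0.001  0.075  0.38 ] [[276.2 274.5]]
c0 [-0.37  0.05  1.83 -0.    1.27 -0.04] [0.001 0.093 0.322] [[277.8 303.4]]
c1 [-0.77  0.05  1.83  0.    1.27  2.71] [-0.001  0.092  0.323] [[276.1 302.8]]
13.475
```

View pics/near.png

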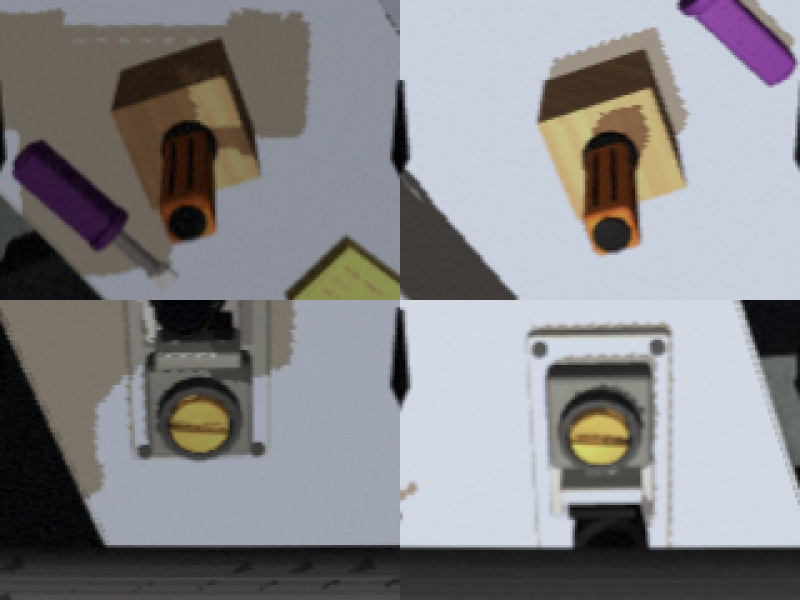

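The near views are clear. In s0 the cap is at ≈(273,303), in s1 at ≈(281,308). In c0 the brass head is at ≈(277,294), in c1 at ≈(276,299), with the slot visible as a dark line across it.

```bash
python3 - <<'E'
from h import *
L=lambda n:np.load(n+".npy",allow_pickle=True).item()
caps=[];scr=[]
for n,p in(("s0",(273,303)),("s1",(281,308))):
    c=L(n);im=c["pixels"];hsv=cv2.cvtColor(im,cv2.COLOR_BGR2HSV)
    print(n,"cap",hsv[p[1],p[0]],"orange",[hsv[p[1]+dy,p[0]+dx].tolist() for dy,dx in((9,0),(0,9),(0,-9),(-14,0),(8,6))])
    roi=np.zeros(im.shape[:2],np.uint8);cv2.circle(roi,p,9,255,-1)
    m=cv2.inRange(im,(0,0,0),(45,45,45))&roi
    q=max(cv2.findContours(m,0,1)[0],key=cv2.contourArea); e=cv2.minEnclosingCircle(q);M=cv2.moments(q);ce=(M["m10"]/M["m00"],M["m01"]/M["m00"]); print(" cap",e,ce,cv2.contourArea(q)); caps.append((c,ce))
    w=[x for x in mask(im,(12,60,90),(27,210,255)) if cv2.pointPolygonTest(cv2.convexHull(x),(p[0],p[1]-25),False)>=0][:1]
    h=cv2.convexHull(np.vstack(w)); W=onz(c,h[:,0],.05)[:,:2].astype(np.float32); r=cv2.minAreaRect(W*1000); print(" stand top",r)
for n,p in(("c0",(277,294)),("c1",(276,299))):
    c=L(n);im=c["pixels"];hsv=cv2.cvtColor(im,cv2.COLOR_BGR2HSV)
    q=[x for x in mask(im,(18,90,60),(35,255,255),5) if abs(x[:,0].mean(0)-p).max()<16]
    h=cv2.convexHull(np.vstack(q)); e=cv2.fitEllipse(h); scr.append((c,e[0]))
    roi=np.zeros(im.shape[:2],np.uint8);cv2.fillPoly(roi,[h],255);roi=cv2.erode(roi,np.ones((5,5),np.uint8))
    g=cv2.cvtColor(im,cv2.COLOR_BGR2GRAY).astype(float); ys,xs=np.nonzero(roi); med=np.median(g[roi>0]); wt=np.clip(med-25-g[ys,xs],0,None)
    P=onz(c,np.c_[xs,ys],.038)[:,:2]; mu=(P*wt[:,None]).sum(0)/wt.sum(); C=((P-mu)*wt[:,None]).T@(P-mu)/wt.sum(); ev,V=np.linalg.eigh(C)
    print(n,"ell",e,"head@.038",onz(c,[e[0]],.038),"slot mid",mu,"yaw",np.arctan2(V[1,1],V[0,1])%np.pi,np.sqrt(ev)*1e3,(wt>0).sum())
print("cap",tri(caps),"screw",tri(scr))
E
```

```text
s0 cap [0 0 6] orange [[109, 26, 155], [13, 196, 133], [11, 216, 84], [10, 242, 19], [110, 25, 156]]
 cap ((272.5, 303.0), 7.159010887145996) (272.5625, 303.2303921568627) 136.0
 stand top ((520.0996704101562, -410.26373291015625), (58.62056350708008, 56.70753479003906), 71.13021850585938)
s1 cap [105  13  39] orange [[108, 23, 222], [13, 185, 194], [12, 156, 186], [11, 188, 46], [109, 22, 222]]
 cap ((281.0, 308.0), 6.708303928375244) (280.9791666666667, 308.15416666666664) 120.0
 stand top ((523.2681274414062, -397.5987548828125), (79.31615447998047, 59.38058853149414), 70.384765625)
c0 ell ((277.76605224609375, 293.1078186035156), (23.18821907043457, 24.108034133911133), 95.38252258300781) head@.038 [[ 0.47749059 -0.16116572  0.038     ]] slot mid [ 0.47527344 -0.16143734] yaw 2.6781618217918837 [3.83719483 5.65994622] 71
c1 ell ((276.0614318847656, 297.53350830078125), (22.813926696777344, 24.764205932617188), 95.62922668457031) head@.038 [[ 0.47653661 -0.16411814  0.038     ]] slot mid [ 0.47613512 -0.16265782] yaw 2.6976506255940462 [2.51766115 5.89013349] 87
cap (array([ 0.52149449, -0.40986451,  0.11483541]), np.float64(7.054632489027843e-05)) screw (array([ 0.47702806, -0.16261719,  0.03551128]), np.float64(3.537761534007081e-05))
```

```bash
python3 - <<'E'
from h import *
L=lambda n:np.load(n+".npy",allow_pickle=True).item()
for n,p,v in(("s0",(272.5,303.2),90),("s1",(281,308.1),140)):
    c=L(n);im=c["pixels"];roi=np.zeros(im.shape[:2],np.uint8);cv2.circle(roi,tuple(int(round(a)) for a in p),17,255,-1)
    m=cv2.inRange(cv2.cvtColor(im,cv2.COLOR_BGR2HSV),(5,110,v),(20,255,255))&roi; cv2.circle(m,tuple(int(round(a)) for a in p),6,255,-1)
    q=max(cv2.findContours(m,0,1)[0],key=cv2.contourArea); W=onz(c,cv2.convexHull(q)[:,0],.114)[:,:2].astype(np.float32)
    print(n,cv2.contourArea(q),cv2.minAreaRect(W*1000))
    # whole-handle silhouette sides
    for z in (.05,.085,.114): print(z,proj(c,[[.5215,-.41,z]]).round(1).tolist())
T=bot.read_camera("top");S=bot.read_camera("side")
for q in mask(T["pixels"],(135,90,20),(165,255,255))[:1]:
    print("purple",onz(T,[cv2.minAreaRect(q)[0]],.08))
for q in mask(S["pixels"],(135,90,20),(165,255,255))[:1]: print(cv2.boundingRect(q),onz(S,[cv2.minAreaRect(q)[0]],.08))
for z in(.10,.13,.15):print(z,onz(S,[(373,259)],z),onz(T,[(400,308)],z))
E
```

```text
s0 147.5 ((522.5684814453125, -408.9793701171875), (16.824676513671875, 19.758800506591797), 59.02014923095703)
0.05 [[273.5, 272.3]]
0.085 [[273.1, 287.7]]
0.114 [[272.7, 302.8]]
s1 179.5 ((520.63818359375, -411.4631042480469), (20.175128936767578, 19.09748649597168), 67.92703247070312)
0.05 [[280.3, 276.4]]
0.085 [[280.6, 292.1]]
0.114 [[281.0, 307.6]]
purple [[ 0.44044028 -0.39935231  0.08      ]]
(308, 283, 33, 16) [[ 0.36916758 -0.42251056  0.08      ]]
0.1 [[ 0.46260446 -0.49154024  0.1       ]] [[ 0.44933651 -0.49391925  0.1       ]]
0.13 [[ 0.42562153 -0.49406107  0.13      ]] [[ 0.45000367 -0.4865447   0.13      ]]
0.15 [[ 0.40096625 -0.49574163  0.15      ]] [[ 0.45044844 -0.48162834  0.15      ]]
```

```bash
python3 - <<'E'
from h import *
yaw=-0.42;o=down(yaw)
bot.set_gripper(.48,40); bot.goto([.5215,-.41,.20],o); bot.line_to([.5215,-.41,.066],max_speed=.12)
print(bot.current_ee_pos(),bot.current_contact_force()); bot.set_gripper(0.0,45)
print("grip",bot.current_opening()*92,bot.current_grip_force(),bot.current_contact_force(),bot.current_ft_torque(),bot.current_ee_pos())
bot.line_to([.5215,-.41,.19],max_speed=.15)
print(bot.current_opening()*92,bot.current_grip_force(),bot.current_contact_force())
S=bot.read_camera("side"); o_,v=rays(S,[(280,200)]); cam=o_; 
P=np.array([.36,-.34,.24]); az=np.arctan2(*(cam-P)[[1,0]]); print("cam",cam,"az",az)
ims=[]
for k in range(4):
    y=None
    for cand in (az+k*np.pi/2-2*np.pi,az+k*np.pi/2,az+k*np.pi/2+2*np.pi):
        try: bot.goto(P,down(cand)); break
        except bot.MotionError as e: print(e)
    bot.hold(.2); c=bot.read_camera("side"); c["ee"]=bot.current_ee_pos(); c["tr"]=bot.current_tool_rot(); np.save(f"b{k}.npy",c,allow_pickle=True)
    print(k,bot.current_joints().round(2)); p=proj(c,[P-[0,0,.05]])[0]
    ims.append(cv2.resize(cv2.getRectSubPix(c["pixels"],(100,75),tuple(map(float,p))),(400,300),interpolation=3))
cv2.imwrite("pics/b.png",np.vstack([np.hstack(ims[:2]),np.hstack(ims[2:])])); print(bot.current_clock())
E
```

```text
[ 0.52208081 -0.41063127  0.06718162] [0.83143067 0.40041828 0.49342974]
grip 19.715133240024738 45.00000536441803 [ 0.75549242 -0.1422381   0.86770742] [-0.02729172  0.07517186 -0.0047552 ] [ 0.52165696 -0.41017426  0.06634393]
19.8163712746412 44.99941349029541 [ 0.09265856  0.79859231 -0.52518353]
cam [-0.15154125 -0.53340163  0.59818592] az -2.7801276666227537
0 [-1.   -0.07  1.78  0.    1.43  1.78]
1 [-1.   -0.07  1.78 -0.    1.43  0.21]
2 [-1.   -0.07  1.78  0.    1.43 -1.36]
3 [-1.   -0.07  1.78  0.    1.43 -2.93]
26.9333
```

View pics/b.png

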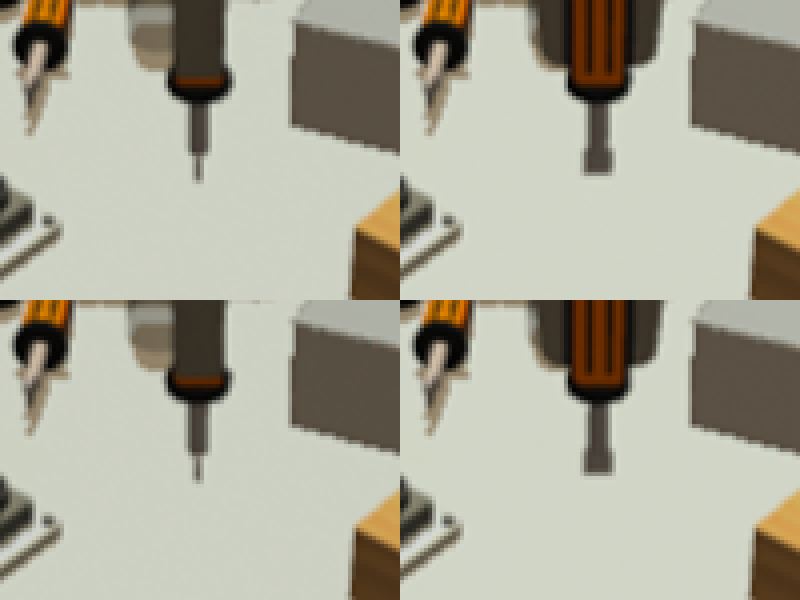

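Blade finding: with the closing axis pointing at the side camera (k=0, 2) the blade looks thin. With it across the view (k=1, 3) the blade looks wide, so blade x ∥ tool y. The shank stays on the same column (≈198 in the crop) in all four, so the driver is centred and upright. Next I seat it.

```bash
python3 - <<'E'
from h import *
x,y,yaw=.4770,-.1627,2.688-np.pi
bot.goto([x,y,.12],down(yaw)); bot.hold(.2)
q=bot.current_joints();b=np.mean([bot.current_contact_force() for _ in range(5)],0); bt=np.mean([bot.current_ft_torque() for _ in range(5)],0)
print(bot.current_clock(),q.round(3),bot.current_ee_pos(),"base",b,bt); np.save("base.npy",np.r_[b,bt])
bot.line_to([x,y,.102],max_speed=.08)
for z in np.arange(.100,.0879,-.001):
    bot.line_to([x,y,z],max_speed=.03); f=bot.current_contact_force()-b; t=bot.current_ft_torque()-bt
    print(round(z,4),f.round(2),t.round(3),bot.current_ee_pos().round(4))
    if f[2]>4: break
print(bot.current_clock())
S=bot.read_camera("side");p=proj(S,[[x,y,.05]])[0]
cv2.imwrite("pics/seat.png",cv2.resize(cv2.getRectSubPix(S["pixels"],(110,82),tuple(map(float,p))),(660,492),interpolation=3))
E
```

```text
29.525 [-0.569  0.07   1.889  0.     1.183 -0.115] [ 0.47702409 -0.16284992  0.12009287] base [-0.18832943 -0.32778947 -0.70382206] [-0.04582285  0.11499054 -0.00652128]
0.1 [0.28 0.72 0.43] [ 0.017 -0.006  0.007] [ 0.4771 -0.1628  0.1002]
0.099 [-0.27  0.28  0.22] [-0.013  0.008 -0.006] [ 0.477  -0.1627  0.0991]
0.098 [ 0.08 -0.18  0.07] [-0.016 -0.025  0.051] [ 0.4769 -0.1627  0.0979]
0.097 [-0.18  0.25  0.69] [-0.029  0.012  0.016] [ 0.4769 -0.1627  0.0969]
0.096 [-0.91  0.58 -0.22] [-0.055 -0.033  0.012] [ 0.4769 -0.1627  0.0959]
0.095 [ 0.17 -0.96  0.36] [-0.054  0.023 -0.063] [ 0.4769 -0.1627  0.0949]
0.094 [ 0.29  0.97 -0.1 ] [-0.069  0.032 -0.028] [ 0.4769 -0.1627  0.0939]
0.093 [-0.56  0.96 -1.01] [-0.031  0.069 -0.019] [ 0.4769 -0.1627  0.0929]
0.092 [-0.11  0.39  1.45] [-0.022  0.074  0.006] [ 0.4772 -0.1628  0.0923]
0.091 [-0.95  0.54  4.35] [0.023 0.198 0.01 ] [ 0.4772 -0.1628  0.0913]
32.4
```

View pics/seat.png

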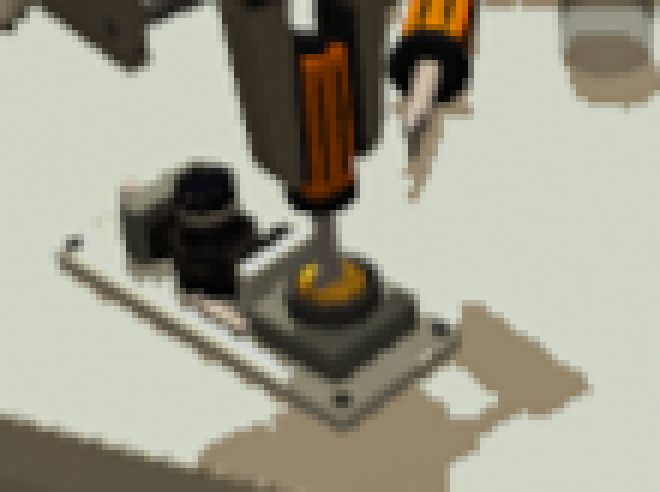

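Seated first try: contact came at the floor height (TCP 0.0915), and the blade is in the slot at crop ≈(325,275). Now I turn in small steps and watch the torque, which should be 0.12 N m free and about 0.20 N m at 13 N.

```bash
cat > turn.py <<'E'
from h import *
base=np.load("base.npy"); x,y=.4770,-.1627
def rd(n=60):
    return np.mean([np.r_[bot.current_contact_force(),bot.current_ft_torque()] for _ in range(n)],0)-base
def step(yaw,z=.0903):
    bot.goto([x,y,z],down(yaw)); r=rd(); print(round(2.688-np.pi-yaw,3),"F",r[:3].round(2),"T",r[3:].round(3),bot.current_joints()[5].round(3),bot.current_clock(),flush=True); return r
E
python3 - <<'E'
from turn import *
y0=2.688-np.pi
bot.line_to([x,y,.0903],max_speed=.02)
for a in np.arange(0,.56,.06): step(y0-a)
E
```

```text
0.0 F [-0.69 -0.83  5.48] T [ 0.006  0.157 -0.001] -0.115 32.95
0.06 F [-0.49 -0.19  5.23] T [-0.097  0.232  0.002] -0.055 33.2
0.12 F [-0.53 -0.59  5.76] T [-0.22   0.284  0.014] 0.005 33.45
0.18 F [-1.22 -0.63  4.77] T [-0.236  0.303  0.073] 0.065 33.7
0.24 F [-0.83 -0.92  6.08] T [-0.193  0.275  0.126] 0.125 33.95
0.3 F [-1.33  0.    5.94] T [-0.145  0.327  0.111] 0.185 34.2
0.36 F [-0.41 -0.24  5.59] T [-0.146  0.193  0.116] 0.245 34.45
0.42 F [-1.44 -0.05  5.1 ] T [-0.087  0.227  0.081] 0.305 34.7
0.48 F [-0.77  0.86  5.94] T [-0.07   0.225  0.135] 0.365 34.95
0.54 F [0.1  0.74 4.9 ] T [-0.117  0.185  0.098] 0.425 35.2
```

```bash
cat >> turn.py <<'E'
def avg(n=5,dt=.03):
    L=[]
    for _ in range(n): bot.hold(dt); L.append(np.r_[bot.current_contact_force(),bot.current_ft_torque()]-base)
    return np.mean(L,0)
def step2(a,z=.0903):
    bot.goto([x,y,z],down(2.688-np.pi-a)); r=avg(); print(round(a,3),"Fz",r[2].round(2),"T",r[3:].round(3),bot.current_clock(),flush=True); return r[5]
E
python3 - <<'E'
from turn import *
h=[]
for a in np.arange(.59,1.16,.05):
    h.append(step2(a))
    if len(h)>1 and np.mean(h[-2:])>.155: break
S=bot.read_camera("side"); np.save("sd.npy",S,allow_pickle=True)
E
```

```text
0.59 Fz 5.7 T [-0.01   0.222  0.101] 35.6167
0.64 Fz 5.39 T [-0.013  0.168  0.105] 36.0333
0.69 Fz 5.87 T [-0.001  0.201  0.127] 36.45
0.74 Fz 5.75 T [0.036 0.192 0.113] 36.8667
0.79 Fz 5.57 T [0.036 0.168 0.094] 37.2833
0.84 Fz 6.15 T [0.088 0.14  0.115] 37.7
0.89 Fz 5.65 T [0.107 0.15  0.117] 38.1167
0.94 Fz 5.81 T [0.09  0.128 0.129] 38.5333
0.99 Fz 5.4 T [0.107 0.097 0.125] 38.95
1.04 Fz 5.59 T [0.15  0.052 0.146] 39.3667
1.09 Fz 5.63 T [ 0.171 -0.001  0.151] 39.7833
1.14 Fz 5.62 T [ 0.178 -0.028  0.166] 40.2
```

The torque leaves its free level (≈0.113) at about command 0.93. It's now near 9 N, so I continue in finer steps to ≈0.19 N m.

```bash
python3 - <<'E'
from turn import *
h=[]
for a in (1.165,1.19,1.215,1.24):
    h.append(step2(a))
    if len(h)>1 and np.mean(h[-2:])>.188: break
r=avg(15); print("final T",r[5],bot.current_clock())
E
```

```text
1.165 Fz 6.0 T [ 0.196 -0.024  0.162] 40.6667
1.19 Fz 5.93 T [ 0.207 -0.074  0.168] 41.0833
1.215 Fz 5.6 T [ 0.232 -0.072  0.164] 41.5
1.24 Fz 5.76 T [ 0.216 -0.108  0.179] 41.9167
final T 0.19157687572692111 42.4167
```

```bash
python3 - <<'E'
from turn import *
step2(1.258)
r=avg(8); print("T",r[5])
bot.goto([x,y,.0908],down(2.688-np.pi-1.0)); print("unwound",avg(4)[3:].round(3))
bot.line_to([x,y,.115],max_speed=.06); bot.line_to([x,y,.20],max_speed=.2)
X,Y=.5208,-.4102
bot.goto([X,Y,.20],down(-.42)); print(bot.current_clock(),bot.current_ee_pos(),avg(4)[:3].round(2))
bot.line_to([X,Y,.115],max_speed=.12)
for z in (.105,.095,.085,.075,.070,.068,.067,.066,.065):
    bot.line_to([X,Y,z],max_speed=.05); f=bot.current_contact_force()-base[:3]; print(z,f.round(2))
    if f[2]>2.5 or np.hypot(*f[:2])>8: break
print(bot.current_clock(),bot.current_opening()*92)
S=bot.read_camera("side");p=proj(S,[[X,Y,.06]])[0]
cv2.imwrite("pics/back.png",cv2.resize(cv2.getRectSubPix(S["pixels"],(110,82),tuple(map(float,p))),(660,492),interpolation=3))
E
```

```text
1.258 Fz 5.78 T [ 0.119 -0.264  0.166] 42.8333
T 0.17538123812659703
unwound [ 0.095 -0.235  0.016]
45.9083 [ 0.52056745 -0.4091759   0.19880709] [ 0.18  0.43 -0.19]
0.105 [0.16 0.61 0.11]
0.095 [ 0.98 -0.06  0.67]
0.085 [ 0.07  0.62 -0.72]
0.075 [0.49 0.81 0.72]
0.07 [ 0.75  1.95 -0.62]
0.068 [-0.24  0.12  0.57]
0.067 [ 0.18  0.28 -0.18]
0.066 [-0.09 -0.06  1.92]
0.065 [-2.11  2.25  7.77]
49.55 19.74904912556799
```

View pics/back.png

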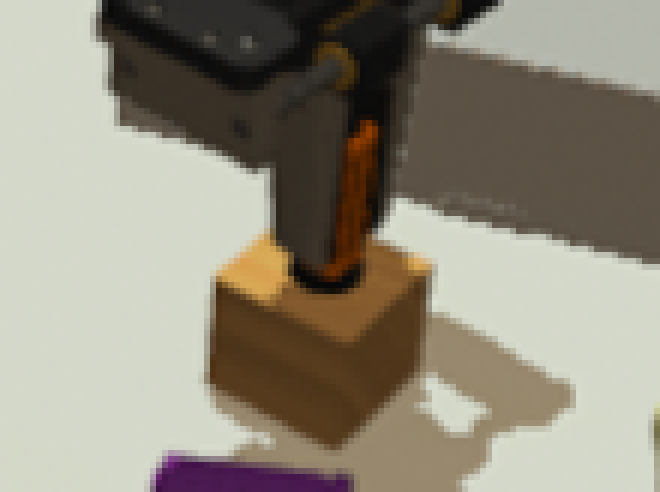

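The collar is on the wood: contact at TCP 0.066, the same height as when I grasped it, and the crop shows it at ≈(325,280). Now I release, back off and check.

```bash
python3 - <<'E'
from turn import *
X,Y=.5208,-.4102
bot.line_to([X,Y,.0658],max_speed=.03); bot.set_gripper(.48); print(bot.current_clock(),bot.current_contact_force()-base[:3])
bot.line_to([X,Y,.16],max_speed=.12); bot.line_to([.40,-.33,.30],max_speed=.2); bot.hold(.3)
S=bot.read_camera("side");T=bot.read_camera("top"); p=proj(S,[[X,Y,.07]])[0]; e=proj(S,[[.487,-.135,.04]])[0]; t=proj(T,[[X,Y,.07]])[0]; et=proj(T,[[.487,-.135,.04]])[0]
g=lambda a,p:cv2.resize(cv2.getRectSubPix(a,(100,75),tuple(map(float,p))),(400,300),interpolation=3)
cv2.imwrite("pics/end.png",np.vstack([np.hstack([g(S["pixels"],p),g(S["pixels"],e)]),np.hstack([g(T["pixels"],t),g(T["pixels"],et)])])); print(bot.current_clock(),bot.current_ee_pos())
E
```

```text
50.3833 [-0.24558332  0.42017264  0.82914031]
52.875 [ 0.40005064 -0.3299861   0.29969773]
```

View pics/end.png

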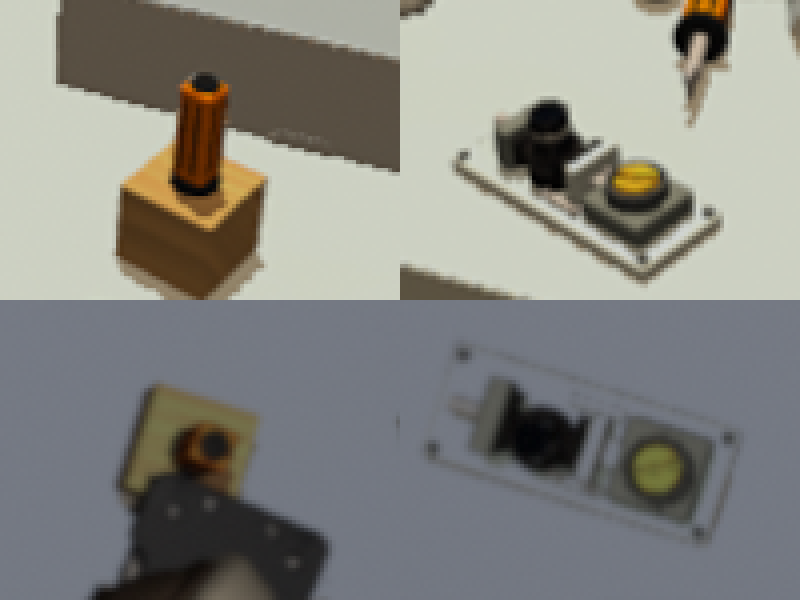

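The driver stands upright in the stand, collar on the wood (crop ≈(195,185)). The eyepiece is upright between the pad and the counter-jaw, and the slot has visibly turned. Handing in.

```bash
python3 -c "
from workcell import bot
print(bot.job_done(),bot.current_clock())"
```

```text
the job is handed in; nothing more can be done
the job is handed in; nothing more can be done
```

The job is handed in, with no verdict shown: I tightened the screw with the driver to an estimated 12 N (inferred from wrist torque, not measured directly), and the driver is back in its stand, upright and released.

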